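# Set the zero of a servo joint

### The job

Set the zero of the servo joint on its stand: with a fingertip against the side of the link, gently push it round until its long, pointed end points straight at the tall post on the ring, and only then push the button on the control box fully down with the fingertip and let it come up again. Do not pinch the link, do not turn the ring, pick nothing up, and leave the loose parts lying around and on the stand where they are.

Things in the scene. Friction and masses are not known exactly. Their poses are not given: they have to be found in the camera images.
- stand: fixed grey enclosure 260x260 mm, 40 mm high; origin under its centre on the table, sides along its x and y. On top lies a flat aluminium ring plate, 252 mm diameter and 6 mm thick (top 46 mm above the table), about the same vertical axis as the link
- link: blue link on the vertical axis at the stand's centre; origin on that axis, 66 mm above the table; +x along the long pointed end, z up. Underside 66 mm, top 84 mm above the table. Long end: 16 mm wide bar to 82 mm from the axis, then narrowing to the tip at 98 mm. It turns freely either way past a half turn from its start, without a spring: 1 N at 70 mm moves it, and it stays where left
- link_hub (a point): top of the link's hub on the turning axis, 92 mm above the table. Hub diameter 44 mm, with a screw head 5 mm higher; under it a 60 mm diameter boss rises to 64 mm above the table. A short blunt tail, 24 mm wide, reaches 50 mm from the axis on the other side from the pointed end
- link_tip (a point): top of the link's pointed tip, 98 mm from the axis, 84 mm above the table
- index_mark (a point): the spot (98 mm from the axis, 74 mm above the table) over which the link's tip lies when it points straight at the tall post. It is in empty space in front of the post
- index_top (a point): top centre of the tall steel post on the ring: 12 mm diameter, 118 mm from the axis, top 100 mm above the table. Two short studs (12 mm diameter, tops only 58 mm above the table) on the same circle are not the target. The ring turns only if pushed hard (about 7 N on a post)
- control_box: fixed grey box 100x120 mm, 50 mm high, right of the stand; origin under its centre. One button and a dark flat display on top
- zero_button_top (a point): centre of the top face of the round push button (34 mm diameter) on the control box; pressed straight down
- zero_button (a joint): how far the button is down: 0 up, 0.006 m fully down (about 5 N); springs back up
- servo_a: small black servo motor, 54x20x41 mm, standing at the right far side; bystander, origin under its centre
- servo_b: same kind of servo motor, 54x20x41 mm, standing at the right near side; bystander, origin under its centre
- bracket: loose U-shaped plastic bracket, 50x40x50 mm, left of the stand; bystander, origin under its centre
- screwdriver: screwdriver, 170 mm long, lying to the left; bystander, origin near its middle
- mug: white mug, 80 mm wide, 90 mm tall, far left; bystander, origin under its centre
- coupling: upright metal shaft coupling, 25 mm diameter, 34 mm tall, standing loose on one corner of the stand; bystander, origin under its centre
- bearing: steel ball bearing, 26 mm diameter, 10 mm tall, lying loose on the diagonally other corner of the stand; bystander, origin under its centre
Not all that is in view belongs to the job. What is shaped like the control_box but purple is not meant.

How it is judged (in metres and radians):
On the way, in this order (a step that is already met when the one before it is completed fails the run):
1. the link's pointed end has come to rest pointing at the tall post (tip within 8 mm) (horizontal distance between link_tip and index_mark below 0.008 m and angular speed of link below 0.1 rad/s), for 0.3 s.
2. the button is pressed at least 4.5 mm down by the fingers while the link points at the post (value of joint zero_button above 0.0045 m and contact force between the fingers and control_box above 1 N and horizontal distance between link_tip and index_mark below 0.008 m), for 0.05 s.
At the end, for the whole second after the job is handed in: The link's tip lies within 8 mm of the spot in front of the tall post, at rest; the button is up again; the ring has turned less than 8 mm at the mark; every loose part is within 20 mm of where it was (horizontal distance between link_tip and index_mark below 0.008 m and angular speed of link below 0.05 rad/s and value of joint zero_button below 0.0015 m and distance of index_mark from where it was at the start of the episode below 0.008 m and distance of each of servo_a, servo_b, bracket, screwdriver, mug, coupling, bearing from where it was at the start of the episode below 0.02 m); the robot touches nothing.
It fails at once if the button is pressed (over 3 mm) while the link's tip is more than 8 mm off the mark (value of joint zero_button above 0.003 m and horizontal distance between link_tip and index_mark above 0.008 m).
It fails at once if the link is pushed with more than 25 N (contact force between the arm and link above 25 N).
It fails at once if the link is pinched: the fingers touch it with the tool point inside its width (contact force between the fingers and link above 0.5 N and y of the grasp point in the frame of link between -0.007 and 0.007 m and z of the grasp point in the frame of link below 0.03 m).
It fails at once if the ring with the posts is turned (mark moved over 8 mm) (distance of index_mark from where it was at the start of the episode above 0.008 m).
It fails at once if a loose part is moved or lifted by more than 20 mm (distance of any of servo_a, servo_b, bracket, screwdriver, mug, coupling, bearing from where it was at the start of the episode above 0.02 m).
It also fails if it takes over 54 s, if anything falls off the work surface, if the arm or the gripper's body presses on something with over 40 N, if the wrist force passes 120 N, or if a joint passes its speed limit or range.

### The arm

A 7-joint arm with a two-finger parallel gripper is mounted at the origin on the work surface. World frame = base frame: x ahead of the robot, y to its left, z up, the work surface at z = 0. Lengths are in m, angles in degrees, forces in N, time in s.
With the tool pointing down it reaches from about 0.425 to 0.875 m from the base axis. Payload 4.7 kg.
Tool frame: the origin (TCP) lies between the finger pads, 19 mm behind the fingertips; this is the grasp point; z points along the fingers, y is the line along which they close (so a half turn about z gives the same grasp; the last joint's range is limited). The gripper opens to 85 mm and grips with 20 to 120 N. Pads are 22 mm wide; open, the fingers measure 114 mm over their backs; the gripper's body (76 mm by 85 mm) begins 54 mm behind the grasp point. The pads swing forward as they close: fully open they stand 13 mm farther back than shut.
Start: joints at [71.511, 18.392, -4.016, 83.108, 1.295, 78.541, -3.26], TCP at [0.215, -0.614, 0.25] pointing down, gripper open.
Joint ranges: [-163.93, 163.93], [-17.29, 119.83], [-79.2, 71.16], [3.27, 140.29], [-89.18, 269.18], [5.43, 117.66], [-154.24, 154.24]. Speed limits (degrees/s): [147.25, 147.25, 180, 180, 180, 180, 180].

### API

Orientations are given as [roll, pitch, yaw] about the fixed x, y, z axes, in that order (R = Rz(yaw) Ry(pitch) Rx(roll)).
In Python, from workcell import env gives the robot as it stands.
- The arm moves only by the tool apply_moves, never from a script. Its argument "series" is a list of rows, each a list of 5 numbers: the shift along the tool's x, y, z in cm, then the turn about the tool's z in rad, then the opening, from 0 (shut) to 1 (fully open). A call has 1 to 20 rows; each row is the pose to reach, as a shift and turn from the pose commanded when the call began, along the tool's axes at that moment; what a row does not reach only later rows make up. A row lasts 1/10 s, in which the tool goes at most 50 mm and 8.59 degrees, less where a joint would pass 70% of its speed; a pose out of reach is approached as far as the arm can. A call with a gripper value outside its range is refused whole. The fingers move at their own pace and stop on an object; "squeeze" is the grip in N (left out, the last holds). Time passes only in rows, so rows that repeat a pose let the fingers close. It gives the time, the measured TCP pose, the force, the opening and the grip force at its end, in the units of the state.
- env.sense(): the state, without advancing time (a new reading comes with each control period).
- env.camera(name): name is "scene" or "side" or "wrist"; returns (picture, depth): 400x640x3 uint8, blue, green, red; 400x640 float32, m along the optical axis (not along the pixel's ray), 0 where there is no reading.
- env.get_calibration(name): a dict with "fx", "fy", "cx", "cy" (pixels), "k1" (the pictures are not rectified: a ray, as slopes to the right and down, at radius r is drawn at 1 + k1 r^2 times it, then the intrinsics apply), "origin" and "attitude" of the camera in the world. Camera axes: x right, y down, z forward; pixel columns grow to the right and rows downward; lengths in m; the calibration is good to about 2 mm. A picture is of the moment at which its call begins: read the wrist's pose just before it. get_calibration takes no time and is no camera call; for the wrist camera it gives the pose at the moment of the call.
- env.close_job(): hands the job in; it is judged then, once.
The state is a dict: "clock": time; "joints": joint angles; "qvel": joint speeds; "joint_torque": joint torques, N m; "position": TCP position; "tcp_rot": TCP orientation; "wrist_force": force on the tool from outside, world axes, zero at the start; "moment": the same for the moment, N m; "finger_gap": finger opening in m; "grip_force": force on a finger pad.
Only numpy, scipy, OpenCV 4.12 (cv2) and the standard library are available. Lean on these libraries where they do the work, as an engineer would, in place of code of your own. Each camera call takes 0.05 s, during which the arm holds its last target. There are 200 camera calls.

## Working session

There is one attempt and no reset: what is moved stays moved. The work goes in short steps, Python scripts to look and compute and a tool call to move; the robot and the scene stay as the last step left them, time stands still between calls to the robot, and variables do not carry over. Pictures are saved under pics/ and viewed, at most 12 in all, crops included, and the job is handed in when it is done.

Besides the shell and the picture viewer there is one more tool, called as name(argument=value, ...) on one line, values as JSON. apply_moves: Moves the arm, as the interface text tells. Its arguments: {"type":"object","properties":{"series":{"type":"array","items":{"type":"array","items":{"type":"number"}}},"squeeze":{"type":"number"}},"required":["series"]}

```bash
mkdir -p pics; cat > h.py <<'E'
import numpy as np, cv2
from workcell import env
from scipy.spatial.transform import Rotation as R
def rot(a):
    a=np.array(a,float)
    return a if a.shape==(3,3) else R.from_euler('xyz',a,degrees=True).as_matrix()
def ray(c,u,v):
    d=np.array([(u-c['cx'])/c['fx'],(v-c['cy'])/c['fy']]); s=d.copy()
    for _ in range(20): s=d/(1+c['k1']*(s@s))
    return rot(c['attitude'])@np.array([s[0],s[1],1])
def onz(c,u,v,z):
    o=np.array(c['origin']); r=ray(c,u,v); return o+r*(z-o[2])/r[2]
def pt(c,dep,u,v):
    return np.array(c['origin'])+ray(c,u,v)*dep[int(v),int(u)]
E
python3 - <<'E'
from h import *
import pickle
print(env.sense())
for n in ['scene','side']:
    p,d=env.camera(n); c=env.get_calibration(n); print(n,c)
    pickle.dump((p,d,c),open(f'{n}.pkl','wb')); cv2.imwrite(f'pics/{n}0.png',p)
E
```

```text
{'clock': 0.0, 'joints': array([71.51233353, 18.43968846, -4.01637264, 83.17682909,  1.29378204,
       78.54095113, -3.25946562]), 'qvel': array([ 0.01893179, -0.04142776, -0.03597579, -0.01756607,  0.00575015,
        0.05115422, -0.00359049]), 'joint_torque': array([-3.61609273e-04, -4.93579924e+01, -3.82615831e-01, -3.14331436e+01,
        1.29981368e-02,  1.15090000e-02, -2.44406181e-06]), 'position': array([ 0.21458431, -0.61300864,  0.24889957]), 'tcp_rot': array([-1.79887714e+02,  4.40620699e-03,  1.92985526e+01]), 'wrist_force': array([-0.19718524, -0.10410989,  0.00883595]), 'moment': array([-0.05253564,  0.01246741,  0.00044735]), 'grip_force': 0.0, 'finger_gap': 0.08496383795095865}
scene {'fx': 392.2324027529844, 'fy': 392.2324027529844, 'cx': 323.30564586736045, 'cy': 200.67387554207522, 'k1': -0.0014572720084024833, 'origin': array([1.34922324, 0.05115106, 0.80149437]), 'attitude': array([-131.91237111,    0.38789034,   89.7133726 ])}
side {'fx': 447.5231736532436, 'fy': 447.5231736532436, 'cx': 325.4047470581597, 'cy': 202.24949943683978, 'k1': 0.02218380243380974, 'origin': array([0.06470869, 0.70335335, 1.05360308]), 'attitude': array([-138.76296096,   -0.30798366, -142.58257578])}
```

View pics/scene0.png

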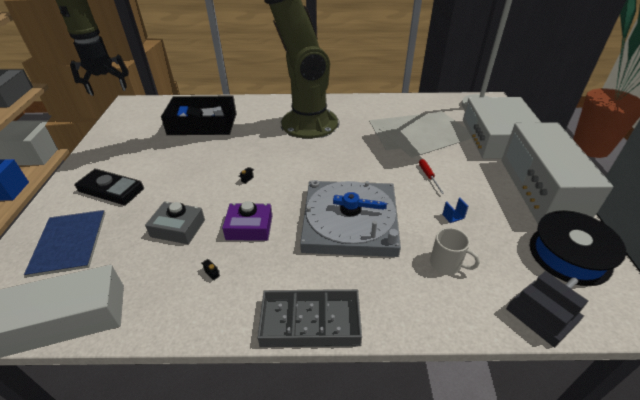

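View pics/side0.png

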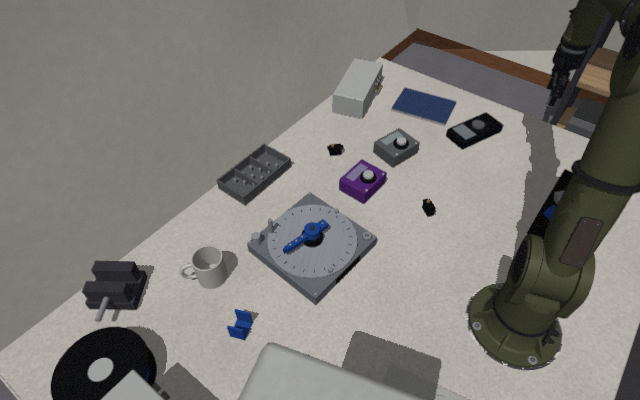

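Both views show the stand (scene 351,217), the blue link (hub 350,205), the grey control box (175,222; button 176,208), and purple decoy (248,221). Post candidates are near (375,230) and the coupling near (393,238). I'll check these in a close crop.

```bash
python3 - <<'E'
from h import *
import pickle
a=pickle.load(open('scene.pkl','rb'))[0][172:262,295:405]; b=pickle.load(open('side.pkl','rb'))[0][188:305,243:383]
a=cv2.resize(a,(396*1,324),interpolation=cv2.INTER_CUBIC);b=cv2.resize(b,(388,324),interpolation=cv2.INTER_CUBIC)
cv2.imwrite('pics/crop.png',np.hstack([a,b]))
E
```

```text
(no output)
```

View pics/crop.png

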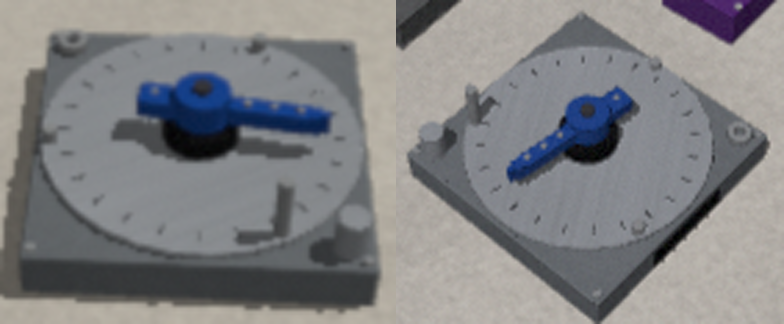

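The crop shows the tall post (scene crop top 286,182; side crop 472,88). The two short studs are at (258,45) and (48,137), the coupling at (353,230) is wider and sits on the corner, and the bearing is at (70,42). The pointed end is at (328,122), the tail at (140,98).

```bash
python3 - <<'E'
from h import *
import pickle
S=pickle.load(open('scene.pkl','rb'));D=pickle.load(open('side.pkl','rb'))
A=lambda x,y:(x/3.6+295-.36,y/3.6+172-.36)
B=lambda x,y:((x-396)/2.771+243-.3,y/2.769+188-.3)
for n,a,b,z in [('post',(286,181),(472,88),.1),('screwtop',(202,87),(588,110),.097),('tip',(329,120),(511,173),.08),('tail',(140,88),(625,92),.084),('coupl',(353,213),(431,131),.074),('bearing',(70,42),(740,131),.05),('stud1',(258,41),(655,61),.058),('stud2',(48,134),(638,226),.058)]:
    print(n,onz(S[2],*A(*a),z).round(4),onz(D[2],*B(*b),z).round(4))
# link blue centroid etc
for nm,X in (('scene',S),('side',D)):
    p,d,c=X
    h=cv2.cvtColor(p,cv2.COLOR_BGR2HSV)
    m=cv2.inRange(h,(100,120,60),(125,255,255))
    vs,us=np.nonzero(m)
    P=np.array([pt(c,d,u,v) for u,v in zip(us,vs)])
    k=(np.abs(P[:,0]-.7)<.3)&(np.abs(P[:,1])<.25)&(P[:,2]>.076)&(P[:,2]<.087)
    P=P[k]; m0=P[:,:2].mean(0); w,V=np.linalg.eigh(np.cov(P[:,:2].T)); t=(P[:,:2]-m0)@V[:,1]
    print(nm,len(P),m0,np.degrees(np.arctan2(V[1,1],V[0,1])),P[t.argmin()],P[t.argmax()])
# stand corners; button: bright low-sat pixels
for (nm,X,bb) in (('scene',S,(160,195,192,218)),('side',D,(385,125,415,155))):
    p,d,c=X;u0,v0,u1,v1=bb
    g=p[v0:v1,u0:u1].min(2)
    print(nm,g.max()); 
    n,l,st,ce=cv2.connectedComponentsWithStats((g>np.percentile(g,80)).astype(np.uint8))
    for s,q in zip(st[1:],ce[1:]):
        if s[4]>15:
            u,v=q+[u0,v0]; print(s[4],(u,v),pt(c,d,u,v).round(4),onz(c,u,v,.06).round(4))
E
```

```text
post [0.6495 0.178  0.1   ] [0.6502 0.1787 0.1   ]
screwtop [0.5454 0.1252 0.097 ] [0.5438 0.1285 0.097 ]
tip [0.565  0.2206 0.08  ] [0.563  0.2226 0.08  ]
tail [0.5312 0.0787 0.084 ] [0.5352 0.0801 0.084 ]
coupl [0.6562 0.2269 0.074 ] [0.6614 0.2296 0.074 ]
bearing [0.4332 0.0228 0.05  ] [0.4288 0.0273 0.05  ]
stud1 [0.4437 0.179  0.058 ] [0.5483 0.0108 0.058 ]
stud2 [0.5544 0.0076 0.058 ] [0.4395 0.1847 0.058 ]
scene 239 [0.55553399 0.14672249] 80.26759104861938 [0.54191047 0.07703939 0.08274625] [0.5648796  0.22016829 0.0834371 ]
side 224 [0.54561649 0.15622841] 76.28502642675373 [0.53679663 0.07953612 0.08194029] [0.56603342 0.22355399 0.08372371]
scene 164
23 (np.float64(162.65217391304347), np.float64(197.0)) [1.3492 0.0512 0.8015] [ 0.5016 -0.4112  0.06  ]
118 (np.float64(179.33050847457628), np.float64(197.82203389830508)) [ 4.376e-01 -3.955e-01  1.000e-04] [ 0.5057 -0.3621  0.06  ]
side 169
170 (np.float64(400.11764705882354), np.float64(128.51176470588234)) [ 6.229e-01 -4.854e-01  3.000e-04] [ 0.5913 -0.418   0.06  ]
```

```bash
cat >> h.py <<'E'
def tri(c1,p1,c2,p2):
    o1,o2=map(np.array,(c1['origin'],c2['origin'])); r1,r2=ray(c1,*p1),ray(c2,*p2)
    s=np.linalg.lstsq(np.c_[r1,-r2],o2-o1,rcond=None)[0]; a,b=o1+r1*s[0],o2+r2*s[1]
    return (a+b)/2,np.linalg.norm(a-b)
def row(target,yaw=None,op=0,base=None,byaw=None):
    "world target -> move row from the base pose"
    s=env.sense(); b=np.array(s['position'] if base is None else base); y0=s['tcp_rot'][2] if byaw is None else byaw
    M=rot([180,0,y0]); d=M.T@(np.array(target)-b)*100
    dy=0 if yaw is None else -((yaw-y0+180)%360-180)
    return [*d.round(2),round(np.radians(dy),3),op]
E
python3 - <<'E'
from h import *
import pickle
S=pickle.load(open('scene.pkl','rb'));D=pickle.load(open('side.pkl','rb'))
print(tri(S[2],(176,207),D[2],(401,141)))
for X,(u,v) in ((S,(176,208)),(D,(401,142))):
    print(pt(X[2],X[1],u,v))
print(tri(S[2],(248,207),D[2],(368,175)))
print(row([.5,-.40,.25],30))
print(row([.56,.16,.27],78,0,[.5,-.40,.25],30))
E
```

```text
(array([ 0.55178677, -0.35708954,  0.0665811 ]), np.float64(0.00048440570684763986))
[ 0.56144233 -0.35324914  0.07196518]
[ 0.54553076 -0.34452037  0.07396334]
(array([ 0.55116347, -0.15871271,  0.06418012]), np.float64(0.0005635035493092947))
[np.float64(33.98), np.float64(-10.68), np.float64(-0.1), np.float64(-0.187), 0]
[np.float64(33.2), np.float64(-45.5), np.float64(-2.0), np.float64(-0.838), 0]
```

apply_moves(series=[[5,-1.5,0,0,0],[10,-3,0,0,0],[15,-4.5,0,0,0],[20,-6,0,-0.1,0],[25,-8,0,-0.187,0],[30,-9.5,0,-0.187,0],[34,-10.7,0,-0.187,0],[34,-10.7,0,-0.187,0],[34,-10.7,0,-0.187,0]])

```text
clock: 1.0
position: [0.502, -0.3978, 0.2493]
tcp_rot: [-179.9, -0.0, 30.3]
wrist_force: [-0.5, 0.2, -0.3]
finger_gap: 0.0001
grip_force: 0.0
```

```bash
python3 - <<'E'
from h import *
s=env.sense();print(s['clock'],s['position'],s['tcp_rot'])
import pickle
c=env.get_calibration('wrist');p,d=env.camera('wrist');print(c)
pickle.dump((p,d,c),open('w1.pkl','wb'));cv2.imwrite('pics/w1.png',p)
E
```

```text
1.0 [ 0.50203563 -0.39775673  0.24934343] [-1.79927152e+02 -1.11183190e-02  3.03000294e+01]
{'fx': 346.1338016419443, 'fy': 346.1338016419443, 'cx': 318.1602225156396, 'cy': 194.4083640519579, 'k1': 0.02073332235867151, 'origin': array([ 0.56523251, -0.36062125,  0.37381811]), 'attitude': array([ 1.63194516e+02,  1.41834562e-01, -5.96645570e+01])}
```

View pics/w1.png

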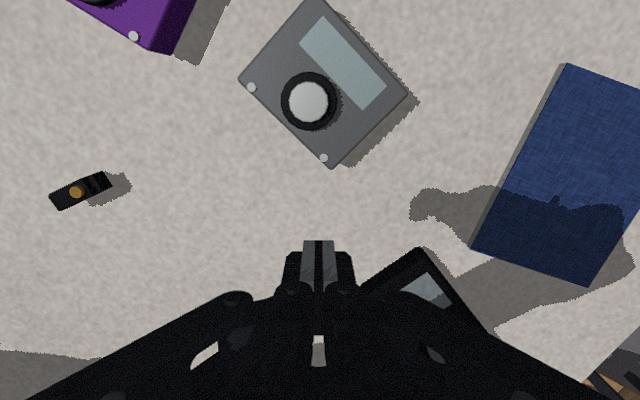

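The wrist view shows the grey control box with its white button at (308,102) in a black collar. The purple decoy is at the upper left.

```bash
python3 - <<'E'
from h import *
import pickle
p,d,c=pickle.load(open('w1.pkl','rb'))
g=p.min(2).copy(); m=np.zeros_like(g); m[75:130,280:338]=(g[75:130,280:338]>150)
n,l,st,ce=cv2.connectedComponentsWithStats(m); i=st[1:,4].argmax()+1
vs,us=np.nonzero(l==i); P=np.array([pt(c,d,u,v) for u,v in zip(us,vs)])
print(st[i],ce[i],np.median(P,0),P[:,2].min(),P[:,2].max(),onz(c,*ce[i],np.median(P[:,2])))
print(row([.545,.10,.26],78))
E
```

```text
[ 289   82   38   39 1112] [307.63039568 101.33902878] [ 0.55243792 -0.35715742  0.07257501] 0.06950680595049558 0.37381810576734553 [ 0.55232161 -0.3570674   0.07257501]
[np.float64(28.95), np.float64(-41.03), np.float64(-1.06), np.float64(-0.836), 0]
```

apply_moves(series=[[3,-4,-0.5,-0.08,0],[6,-8,-1,-0.16,0],[9,-12,-1,-0.24,0],[12,-16,-1,-0.32,0],[15,-20,-1,-0.4,0],[18,-24,-1,-0.5,0],[21,-28,-1,-0.6,0],[24,-32,-1,-0.7,0],[26.5,-36,-1,-0.8,0],[28.5,-39,-1,-0.836,0],[28.5,-39,-1,-0.836,0],[28.5,-39,-1,-0.836,0],[28.5,-39,-1,-0.836,0]])

```text
clock: 2.35
position: [0.5523, 0.0766, 0.2597]
tcp_rot: [-180.0, 0.1, 77.6]
wrist_force: [-0.5, -0.2, -0.4]
finger_gap: 0.0003
grip_force: 0.0
```

```bash
python3 - <<'E'
from h import *
s=env.sense();print(s['clock'],s['position'],s['tcp_rot'],s['joints'])
import pickle
c=env.get_calibration('wrist');p,d=env.camera('wrist');print(c)
pickle.dump((p,d,c),open('w2.pkl','wb'));cv2.imwrite('pics/w2.png',p)
E
```

```text
2.35 [0.55231353 0.07659737 0.25968963] [-1.79997932e+02  1.00329760e-01  7.76199567e+01] [ 23.914725     9.81669618 -38.5381756   94.560232     6.32886416
  77.85131788 -27.93447431]
{'fx': 346.1338016419443, 'fy': 346.1338016419443, 'cx': 318.1602225156396, 'cy': 194.4083640519579, 'k1': 0.02073332235867151, 'origin': array([0.56764252, 0.14886935, 0.38399646]), 'attitude': array([ 1.63131770e+02,  6.20507494e-02, -1.23423010e+01])}
```

View pics/w2.png

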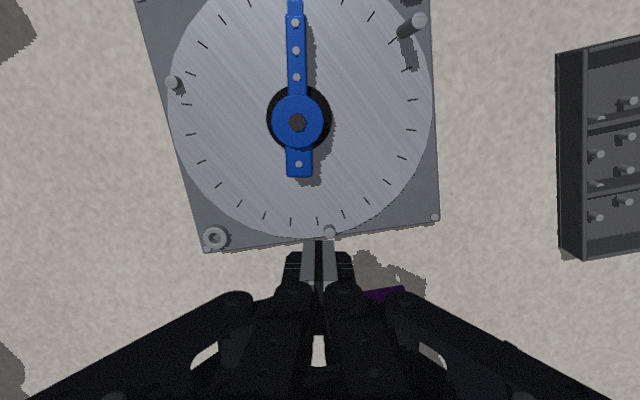

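The wrist view shows the hub screw (297,122), the link pointing straight up, the tall post top (420,18), studs at (174,82) and (329,231), and the bearing (215,238).

```bash
python3 - <<'E'
from h import *
import pickle
p,d,c=pickle.load(open('w2.pkl','rb'))
S=pickle.load(open('scene.pkl','rb'))[2]
h=onz(c,297,122,.097);t=onz(c,420,18.5,.1)
print(h,t,np.linalg.norm((t-h)[:2]),np.degrees(np.arctan2(*(t-h)[1::-1])))
for q in ((295,22),(296,50)):
    e=onz(c,*q,.084)-h; print(np.degrees(np.arctan2(e[1],e[0])))
C=np.array([.545,.1275])
for th,r,off,z in ((84,.072,.045,.2),(84,.072,.045,.089)):
    a=np.radians(th); P=C+r*np.array([np.cos(a),np.sin(a)])+off*np.array([-np.sin(a),np.cos(a)])
    print(P,row([*P,z],78))
E
```

```text
[0.54507497 0.1277715  0.097     ] [0.65138192 0.18132021 0.1       ] 0.11903206504905564 26.735211786338464
78.36364429003888
78.22456229871077
[0.50777256 0.20380936] [np.float64(11.46), np.float64(-7.07), np.float64(5.97), np.float64(-0.007), 0]
[0.50777256 0.20380936] [np.float64(11.46), np.float64(-7.07), np.float64(17.07), np.float64(-0.007), 0]
```

```bash
python3 - <<'E'
from h import *
C=np.array([.545,.1276]);a=np.radians(78); P=C+.072*np.array([np.cos(a),np.sin(a)])+.048*np.array([-np.sin(a),np.cos(a)])
print(P,row([*P,.2],78),row([*P,.089],78))
E
```

```text
[0.51301856 0.20800639] [np.float64(11.98), np.float64(-6.65), np.float64(5.97), np.float64(-0.007), 0] [np.float64(11.98), np.float64(-6.65), np.float64(17.07), np.float64(-0.007), 0]
```

apply_moves(series=[[3,-1.7,1,0,0],[6,-3.4,2,0,0],[9,-5,3,0,0],[12,-6.7,5,0,0],[12,-6.7,8,0,0],[12,-6.7,11,0,0],[12,-6.7,14,0,0],[12,-6.7,16,0,0],[12,-6.7,17,0,0],[12,-6.7,17,0,0],[12,-6.7,17,0,0]])

```text
clock: 3.5
position: [0.5125, 0.211, 0.0908]
tcp_rot: [179.9, -0.0, 77.8]
wrist_force: [0.6, -0.8, 0.2]
finger_gap: -0.0004
grip_force: 0.0
```

```bash
python3 - <<'E'
from h import *
s=env.sense();print(s['clock'],s['position'],s['tcp_rot'],s['joints'],s['wrist_force'])
C=np.array([.545,.1276])
for th in np.linspace(78,32,18):
    a=np.radians(th);P=C+.072*np.array([np.cos(a),np.sin(a)])+.024*np.array([-np.sin(a),np.cos(a)])
    print([float(x) for x in row([*P,s['position'][2]],th)])
E
```

```text
3.5 [0.51252385 0.21101272 0.09079345] [ 1.79939577e+02 -2.30888467e-02  7.78354527e+01] [ 10.99883102  19.48451467 -41.77009322 106.01427821  14.89324773
  59.99608679 -48.82520126] [ 0.62146585 -0.80631817  0.16982667]
[-0.28, 2.51, 0.0, -0.003, 0.0]
[-0.17, 2.85, 0.0, 0.044, 0.0]
[-0.08, 3.2, 0.0, 0.092, 0.0]
[-0.01, 3.55, 0.0, 0.139, 0.0]
[0.05, 3.91, 0.0, 0.186, 0.0]
[0.09, 4.26, 0.0, 0.233, 0.0]
[0.11, 4.62, 0.0, 0.28, 0.0]
[0.12, 4.98, 0.0, 0.328, 0.0]
[0.11, 5.34, 0.0, 0.375, 0.0]
[0.08, 5.69, 0.0, 0.422, 0.0]
[0.04, 6.05, 0.0, 0.469, 0.0]
[-0.02, 6.4, 0.0, 0.517, 0.0]
[-0.1, 6.75, 0.0, 0.564, 0.0]
[-0.2, 7.1, 0.0, 0.611, 0.0]
[-0.31, 7.44, 0.0, 0.658, 0.0]
[-0.43, 7.77, 0.0, 0.706, 0.0]
[-0.57, 8.1, 0.0, 0.753, 0.0]
[-0.73, 8.43, 0.0, 0.8, 0.0]
```

apply_moves(series=[[-0.1,0.6,0,0,0],[-0.2,1.2,0,0,0],[-0.3,1.6,0,0,0],[-0.3,1.9,0,0,0],[-0.3,2.2,0,0,0],[-0.25,2.5,0,0,0],[-0.15,2.85,0,0.045,0],[-0.1,3.2,0,0.09,0],[0,3.55,0,0.14,0],[0.05,3.9,0,0.185,0],[0.1,4.3,0,0.235,0],[0.1,4.6,0,0.28,0],[0.1,5.0,0,0.33,0],[0.1,5.3,0,0.375,0],[0.1,5.7,0,0.42,0],[0.05,6.05,0,0.47,0],[0,6.4,0,0.52,0],[-0.1,6.7,0,0.56,0],[-0.1,6.7,0,0.56,0],[-0.1,6.7,0,0.56,0]])

```text
clock: 5.5
position: [0.5768, 0.1966, 0.0899]
tcp_rot: [-180.0, 0.0, 45.9]
wrist_force: [-0.3, 0.0, -0.6]
finger_gap: 0.0
grip_force: 0.1
```

```bash
python3 - <<'E'
from h import *
import pickle
s=env.sense();print(s['clock'],s['position'],s['tcp_rot'],s['wrist_force'])
C=np.array([.545,.1276])
p,d=env.camera('scene');c=env.get_calibration('scene')
q=env.get_calibration('wrist');w,dw=env.camera('wrist');pickle.dump((w,dw,q),open('w3.pkl','wb'))
cv2.imwrite('pics/c3.png',np.hstack([cv2.resize(p[160:270,290:420],(390,330),interpolation=cv2.INTER_CUBIC),cv2.resize(w,(400,250))[:250] if 0 else cv2.copyMakeBorder(cv2.resize(w,(400,250)),0,80,0,0,0)]))
E
```

```text
5.5 [0.57682368 0.1965644  0.08985478] [-1.79997740e+02  2.15070275e-02  4.58960463e+01] [-0.31178703  0.0200253  -0.61191401]
```

View pics/c3.png

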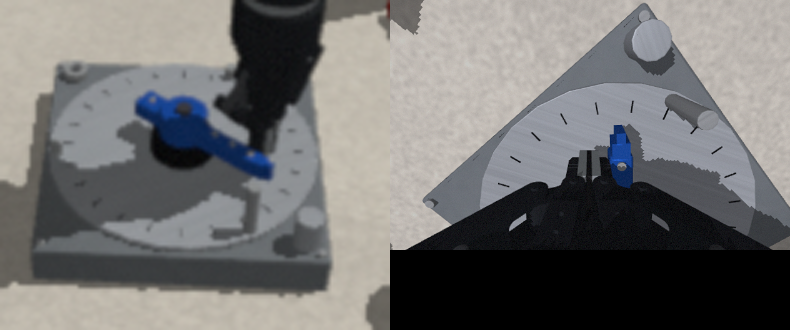

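The link has followed: the scene view shows its tip at crop (270,172), still short of the post (252,195). The wrist view shows the tip at about (371,200).

```bash
cat >> h.py <<'E'
C0=np.array([.545,.1276])
def linkang(p,d,c):
    m=cv2.inRange(cv2.cvtColor(p,cv2.COLOR_BGR2HSV),(100,120,50),(125,255,255))
    vs,us=np.nonzero(m); P=np.array([pt(c,d,u,v) for u,v in zip(us,vs)])
    e=P[:,:2]-C0; r=np.hypot(*e.T); k=(r<.105)&(P[:,2]>.06)&(P[:,2]<.1)
    k2=k&(r>.084); a=np.degrees(np.arctan2(e[:,1],e[:,0]))
    return k2.sum(),r[k].max(),a[k2].mean(),a[k2].min(),a[k2].max()
E
python3 - <<'E'
from h import *
import pickle
print(linkang(*pickle.load(open('w3.pkl','rb')))); print(linkang(*pickle.load(open('w2.pkl','rb'))))
w,d,c=pickle.load(open('w3.pkl','rb'))
# stem of tall post top at wrist px
t=onz(c,(708-390)*1.6,121*1.6,.1)[:2]-C0;print(np.degrees(np.arctan2(t[1],t[0])),np.hypot(*t))
p,d=env.camera('scene');print(linkang(p,d,env.get_calibration('scene')))
s=env.sense()
a0=np.radians(s['tcp_rot'][2]);e=s['position'][:2]-C0
print(e@[np.cos(a0),np.sin(a0)],e@[-np.sin(a0),np.cos(a0)])
E
```

```text
(np.int64(1194), np.float64(0.09867749687939881), np.float64(49.28883162169605), np.float64(44.90706763765624), np.float64(52.990074755535325))
(np.int64(163), np.float64(0.09131153527438912), np.float64(78.17958240818784), np.float64(74.44818145315739), np.float64(82.1540783348355))
26.225725770986053 0.11768854543195718
(np.int64(30), np.float64(0.09660573195223285), np.float64(46.9202054531335), np.float64(43.23402745791305), np.float64(52.40812893229728))
0.07157222475725881 0.025139951801130257
```

```bash
python3 - <<'E'
from h import *
s=env.sense()
for th in np.linspace(43.5,26,8):
    a=np.radians(th);P=C0+.072*np.array([np.cos(a),np.sin(a)])+.025*np.array([-np.sin(a),np.cos(a)])
    print([float(x) for x in row([*P,s['position'][2]],th)])
E
```

```text
[0.14, 0.31, 0.0, 0.041, 0.0]
[0.23, 0.63, 0.0, 0.085, 0.0]
[0.3, 0.96, 0.0, 0.129, 0.0]
[0.36, 1.28, 0.0, 0.172, 0.0]
[0.41, 1.61, 0.0, 0.216, 0.0]
[0.44, 1.94, 0.0, 0.259, 0.0]
[0.46, 2.28, 0.0, 0.303, 0.0]
[0.46, 2.61, 0.0, 0.347, 0.0]
```

apply_moves(series=[[0.1,0.3,0,0.04,0],[0.2,0.6,0,0.085,0],[0.3,0.95,0,0.13,0],[0.35,1.3,0,0.17,0],[0.4,1.6,0,0.215,0],[0.45,1.95,0,0.26,0],[0.45,2.3,0,0.305,0],[0.45,2.6,0,0.345,0],[0.45,2.6,0,0.345,0],[0.45,2.6,0,0.345,0]])

```text
clock: 6.65
position: [0.5987, 0.1814, 0.0899]
tcp_rot: [180.0, 0.0, 26.1]
wrist_force: [-0.0, -0.1, -0.4]
finger_gap: 0.0002
grip_force: 0.0
```

```bash
cat > look.py <<'E'
from h import *
import pickle,sys
s=env.sense();print(s['clock'],s['position'],s['tcp_rot'],s['wrist_force'])
for n in ('wrist','scene','side'):
    c=env.get_calibration(n);p,d=env.camera(n)
    try: print(n,linkang(p,d,c))
    except Exception as e: print(n,e)
    pickle.dump((p,d,c),open(f'{sys.argv[1]}_{n}.pkl','wb'));cv2.imwrite(f'pics/{sys.argv[1]}_{n}.png',p)
E
python3 look.py v4
```

```text
6.65 [0.59869652 0.18143636 0.08992292] [1.79984224e+02 1.03169019e-02 2.61196333e+01] [-0.03153775 -0.14993699 -0.41904308]
wrist (np.int64(1186), np.float64(0.09859615722667732), np.float64(28.943324753401058), np.float64(24.564954587185248), np.float64(32.619579052314144))
scene (np.int64(31), np.float64(0.0981936680139514), np.float64(26.446844399448327), np.float64(23.490816347805), np.float64(29.77416764444348))
side zero-size array to reduction operation minimum which has no identityh.py:31: RuntimeWarning: Mean of empty slice.
  return k2.sum(),r[k].max(),a[k2].mean(),a[k2].min(),a[k2].max()
  ret = ret.dtype.type(ret / rcount)
```

View pics/v4_wrist.png

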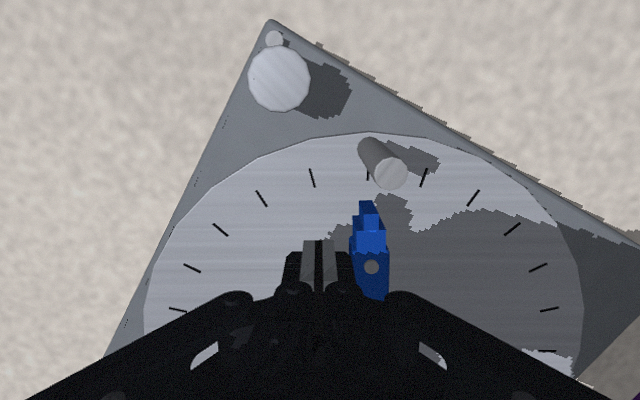

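The tip (366,205) lies close to the post base (372,145). I'll back off and measure from above, without occlusion.

apply_moves(series=[[0,-0.7,0,0,0],[0,-1.5,0,0,0],[0,-2.5,0,0,0],[0,-2.5,-3,0,0],[0,-2.5,-7,0,0],[-1,-2.5,-11,0,0],[-4,-2,-15,0,0],[-7,-1,-18,0,0],[-10,0,-18,0,0],[-12,0,-18,0,0],[-12,0,-18,0,0],[-12,0,-18,0,0],[-12,0,-18,0,0]])

```text
clock: 8.1
position: [0.4913, 0.13, 0.2699]
tcp_rot: [-180.0, -0.0, 26.1]
wrist_force: [-0.3, 0.0, -1.0]
finger_gap: 0.0
grip_force: 0.0
```

```bash
python3 look.py v5
```

```text
8.1 [0.49132015 0.13000621 0.26985947] [-1.79974093e+02 -1.95799317e-02  2.61447430e+01] [-0.32420046  0.04142612 -1.00613208]
wrist (np.int64(199), np.float64(0.0960000795203435), np.float64(28.907338366601323), np.float64(24.61634235585323), np.float64(32.71679528339939))
scene (np.int64(31), np.float64(0.09739727153841243), np.float64(26.525465634309676), np.float64(23.5937997117252), np.float64(30.171447601778212))
side (np.int64(29), np.float64(0.09812021507070728), np.float64(30.724826703167615), np.float64(26.903836260525537), np.float64(34.62935004284825))
```

View pics/v5_wrist.png

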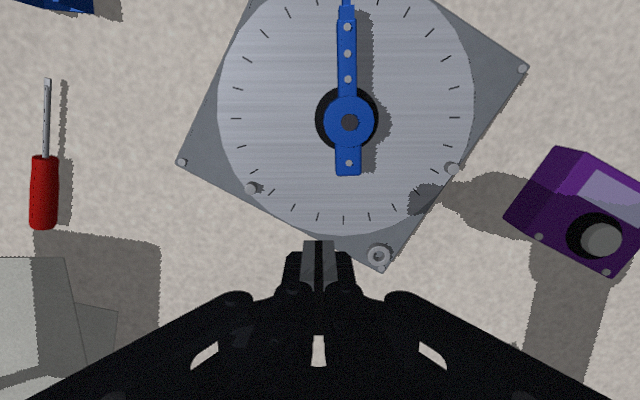

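The link has hub (349,122) and holes at (348,79), (347,53), (347,27). The post is just off the top of the frame.

apply_moves(series=[[2,0,-2,0,0],[4,0,-4,0,0],[5,0,-4,0,0],[5,0,-4,0,0],[5,0,-4,0,0]])

```text
clock: 8.75
position: [0.5351, 0.1507, 0.3084]
tcp_rot: [-179.9, 0.2, 26.1]
wrist_force: [0.2, 0.4, -0.0]
finger_gap: 0.0
grip_force: 0.0
```

```bash
python3 look.py v6; python3 - <<'E'
from h import *
import pickle
c=pickle.load(open('v5_wrist.pkl','rb'))[2]
h=onz(c,349.5,122,.097);print(h)
for q in ((348,79),(347,53),(347,27),(349,162)):
    e=onz(c,*q,.084)-h;print(np.degrees(np.arctan2(e[1],e[0])))
E
```

```text
8.75 [0.53510013 0.15070296 0.3084365 ] [-1.79949299e+02  1.66294897e-01  2.60851899e+01] [ 0.19955128  0.42455818 -0.04539257]
wrist (np.int64(146), np.float64(0.09714076332871774), np.float64(28.870035837400362), np.float64(25.080008856518997), np.float64(32.69673746862048))
scene (np.int64(30), np.float64(0.09787357543762254), np.float64(26.423272089786437), np.float64(22.797888082126686), np.float64(30.066684275241073))
side (np.int64(30), np.float64(0.09781132852842199), np.float64(30.656417335903775), np.float64(26.59413482744816), np.float64(33.969383896178854))
[0.54504046 0.12773909 0.097     ]
28.018889582993793
28.758664148289597
28.468726258937483
-151.27961698877178
```

View pics/v6_wrist.png

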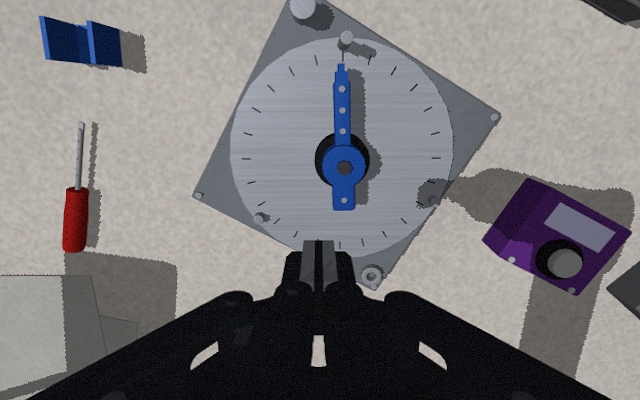

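The hub is at (345,167), the tip at (341,66) and the post top at (347,38), so the link is about 2.5° short. One small nudge is needed.

```bash
python3 - <<'E'
from h import *
import pickle
c=pickle.load(open('v6_wrist.pkl','rb'))[2]
h=onz(c,345,167,.097)
for q,z in (((347,38),.1),((342,89),.084),((342.5,110),.084),((341,66),.084),((344,200),.084)):
    e=onz(c,*q,z)-h;print(np.degrees(np.arctan2(e[1],e[0])),np.hypot(*e[:2]))
a=np.radians(-2.5);M=np.array([[np.cos(a),-np.sin(a)],[np.sin(a),np.cos(a)]])
F=C0+M@(np.array([.5987,.1814])-C0); n=np.array([-np.sin(np.radians(23.6)),np.cos(np.radians(23.6))])
print(F)
for P,z in ((F+.025*n,.2),(F+.025*n,.0899),(F,.0899)): print([float(x) for x in row([*P,z],23.6)])
E
```

```text
26.70585509477806 0.11640517211210195
28.966106713131364 0.07375362325978443
29.045994585399548 0.054131819330537345
29.17884236654934 0.09447205449328944
-152.75755975179348 0.038530293024179735
[0.60099561 0.17900643]
[7.29, -2.17, 10.91, 0.043, 0.0]
[7.29, -2.17, 21.92, 0.043, 0.0]
[7.18, 0.32, 21.92, 0.043, 0.0]
```

apply_moves(series=[[2,-0.7,3,0.04,0],[4,-1.4,6,0.04,0],[6,-2.2,9,0.04,0],[7.3,-2.2,13,0.04,0],[7.3,-2.2,17,0.04,0],[7.3,-2.2,20,0.04,0],[7.3,-2.2,21.9,0.04,0],[7.3,-2.2,21.9,0.04,0],[7.2,-1.5,21.9,0.04,0],[7.2,-0.9,21.9,0.04,0],[7.2,-0.5,21.9,0.04,0],[7.2,-0.2,21.9,0.04,0],[7.2,0.1,21.9,0.04,0],[7.2,0.3,21.9,0.04,0],[7.2,0.3,21.9,0.04,0],[7.2,0.3,21.9,0.04,0]])

```text
clock: 10.5
position: [0.6017, 0.1799, 0.0909]
tcp_rot: [180.0, 0.0, 23.8]
wrist_force: [-0.6, 1.4, 0.0]
finger_gap: 0.0003
grip_force: 0.2
```

apply_moves(series=[[0,-0.7,0,0,0],[0,-1.5,0,0,0],[0,-2.5,0,0,0],[0,-2.5,-3,0,0],[0,-2.5,-7,0,0],[-1,-2.5,-11,0,0],[-3,-2,-15,0,0],[-5,-1,-19,0,0],[-7.2,0,-22,0,0],[-7.2,0,-22,0,0],[-7.2,0,-22,0,0],[-7.2,0,-22,0,0]])

```text
clock: 11.7
position: [0.5353, 0.1516, 0.3097]
tcp_rot: [-180.0, 0.1, 23.8]
wrist_force: [0.2, 0.4, 0.1]
finger_gap: -0.0005
grip_force: 0.0
```

```bash
python3 look.py v7
python3 - <<'E'
from h import *
print(row([.5523,-.3571,.25],30),row([.5523,-.3571,.11],30))
E
```

```text
11.7 [0.5353264  0.15161395 0.30968727] [-1.79964051e+02  1.04658448e-01  2.38453224e+01] [0.18431859 0.4247675  0.10383494]
wrist (np.int64(150), np.float64(0.0973446824939037), np.float64(26.9340386339552), np.float64(23.24049666085964), np.float64(30.7370751237409))
scene (np.int64(29), np.float64(0.09717002840648056), np.float64(24.2872889240119), np.float64(21.45845265066889), np.float64(29.362654563744364))
side (np.int64(29), np.float64(0.09830656379245405), np.float64(28.33778211395384), np.float64(24.364485195321965), np.float64(32.91578999670843))
[np.float64(-19.02), np.float64(47.19), np.float64(5.94), np.float64(-0.108), 0] [np.float64(-19.02), np.float64(47.19), np.float64(19.94), np.float64(-0.108), 0]
```

View pics/v7_wrist.png

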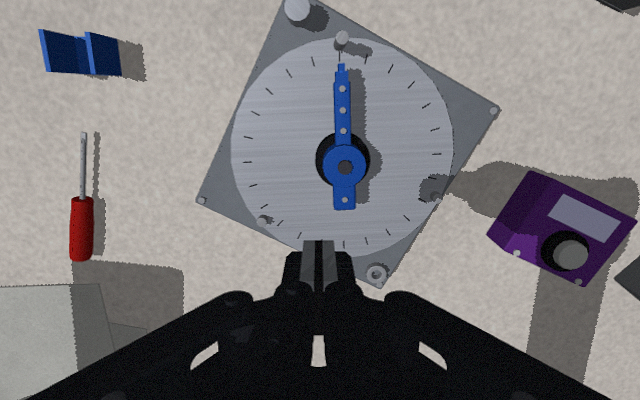

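The hub (345,167), tip (342,66) and post (342,38) now line up to within about 0.5°. The button is next.

apply_moves(series=[[-1.6,4,0,0,0],[-3.2,8,0,0,0],[-4.8,12,0,0,0],[-6.4,16,0,0,0],[-8,20,0,0,0],[-9.7,24,0,-0.1,0],[-11.3,28,0,-0.1,0],[-13,32,1,-0.1,0],[-14.5,36,2,-0.1,0],[-16,40,4,-0.1,0],[-18,44,6,-0.1,0],[-19,47.2,9,-0.1,0],[-19,47.2,13,-0.1,0],[-19,47.2,17,-0.1,0],[-19,47.2,19,-0.1,0],[-19,47.2,19.9,-0.1,0],[-19,47.2,19.9,-0.1,0],[-19,47.2,19.9,-0.1,0]])

```text
clock: 13.65
position: [0.5532, -0.358, 0.113]
tcp_rot: [179.9, -0.0, 29.5]
wrist_force: [0.6, 0.2, 0.2]
finger_gap: -0.0001
grip_force: 0.0
```

```bash
python3 look.py v8
python3 - <<'E'
from h import *
print(row([.5523,-.3571,.09]))
E
```

```text
13.65 [ 0.55317087 -0.35798587  0.11303101] [ 1.79921362e+02 -4.41975355e-02  2.95140358e+01] [0.59019949 0.16586403 0.23187101]
wrist zero-size array to reduction operation maximum which has no identity
scene (np.int64(31), np.float64(0.09610587411650014), np.float64(23.96532971540549), np.float64(20.88953008227792), np.float64(28.507406024308533))
side (np.int64(29), np.float64(0.09853636912258654), np.float64(28.285934136340348), np.float64(24.53489390908903), np.float64(32.7536211978581))
[np.float64(-0.03), np.float64(-0.16), np.float64(2.4), np.float64(0.0), 0]
```

View pics/v8_wrist.png

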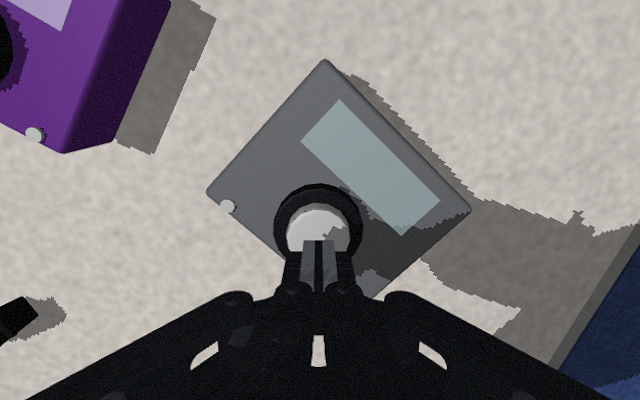

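The fingertips are centred over the white button (318,235). Pressing in small steps.

apply_moves(series=[[0,-0.1,0.6,0,0],[0,-0.1,1.2,0,0],[0,-0.1,1.7,0,0],[0,-0.1,2.1,0,0],[0,-0.1,2.3,0,0],[0,-0.1,2.4,0,0],[0,-0.1,2.5,0,0],[0,-0.1,2.6,0,0],[0,-0.1,2.6,0,0]])

```text
clock: 14.7
position: [0.5515, -0.3568, 0.0861]
tcp_rot: [-180.0, 0.0, 29.5]
wrist_force: [-3.1, 1.4, 3.8]
finger_gap: -0.0002
grip_force: 2.0
```

apply_moves(series=[[0,-0.1,0.1,0,0],[0,-0.1,0.2,0,0],[0,-0.1,0.3,0,0],[0,-0.1,0.4,0,0],[0,-0.1,0.4,0,0],[0,-0.1,0.4,0,0]])

```text
clock: 15.3
position: [0.5516, -0.3568, 0.0847]
tcp_rot: [179.9, -0.0, 29.5]
wrist_force: [-5.8, 2.2, 14.4]
finger_gap: 0.0004
grip_force: 7.4
```

apply_moves(series=[[0,0,0.1,0,0],[0,0,0.2,0,0],[0,0,0.2,0,0]])

```text
clock: 15.6
position: [0.5517, -0.3568, 0.0845]
tcp_rot: [179.9, 0.0, 29.5]
wrist_force: [-9.0, 4.6, 23.6]
finger_gap: -0.0004
grip_force: 11.7
```

```bash
python3 - <<'E'
from h import *
import pickle
p,d,c=pickle.load(open('w1.pkl','rb'))
def st(u,v): 
    b=np.array([pt(c,d,u+i,v+j)[2] for i in(-1,0,1) for j in (-1,0,1)]);return np.median(b)
for q in ((308,102),(300,102),(316,102),(308,94),(308,110),(283,102),(333,102),(308,128),(308,74),(345,70),(270,90)): print(q,round(st(*q),4))
E
```

```text
(308, 102) 0.0729
(300, 102) 0.0727
(316, 102) 0.0723
(308, 94) 0.0728
(308, 110) 0.0721
(283, 102) 0.0628
(333, 102) 0.0624
(308, 128) 0.0624
(308, 74) 0.0627
(345, 70) 0.0512
(270, 90) 0.0508
```

Firm stop: the fingertip is at about 65.5 mm, 6 mm below the button's top at about 71.7 mm, and still above the collar at 62 mm. Lifting off.

apply_moves(series=[[0,0,-0.8,0,0],[0,0,-1.6,0,0],[0,0,-3,0,0],[0,0,-6,0,0],[0,0,-10,0,0],[0,0,-14,0,0],[0,0,-14,0,0],[0,0,-14,0,0],[0,0,-14,0,0],[0,0,-14,0,0]])

```text
clock: 16.6
position: [0.5507, -0.3556, 0.2182]
tcp_rot: [-179.9, 0.1, 29.5]
wrist_force: [-0.4, -0.0, -0.1]
finger_gap: 0.0001
grip_force: 0.0
```

```bash
python3 look.py v9; python3 - <<'E'
from h import *
import pickle
s=env.sense();print(s['qvel'])
p,d,c=pickle.load(open('v9_wrist.pkl','rb'))
r=np.array([.5523,-.3571,.0717])
vs,us=np.mgrid[0:400:3,0:640:3];P=np.array([pt(c,d,u,v) for u,v in zip(us.ravel(),vs.ravel())])
k=(np.hypot(P[:,0]-r[0],P[:,1]-r[1])<.012)&(P[:,2]<.09);print(k.sum(),np.median(P[k,2]))
E
```

```text
16.6 [ 0.55065634 -0.35558217  0.21818159] [-1.79851730e+02  7.64003966e-02  2.95053371e+01] [-0.37069284 -0.00461265 -0.08690965]
wrist zero-size array to reduction operation maximum which has no identity
scene (np.int64(29), np.float64(0.0974002733143864), np.float64(24.20645359351656), np.float64(21.32041023881232), np.float64(29.04733978968494))
side (np.int64(30), np.float64(0.09803225175693633), np.float64(28.448665430374415), np.float64(23.44700626621369), np.float64(32.49619072872711))
[-0.02943025 -0.26260381  0.05770263 -0.30433617 -0.0332762  -0.04714368
 -0.00961277]
75 0.07282497700622043
```

The button is back up (72.8 mm, as before the press), the link hasn't moved, and the arm is clear.

```bash
python3 -c "
from workcell import env
print(env.close_job())"
```

```text
the job is handed in; nothing more can be done
None
```

The job is handed in at about 17 s of the 54 s limit, with no verdict returned: the link was pushed to within about 0.5° of the tall post, the button was then pressed to its stop and came back up, and nothing else was knowingly touched.

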